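Check and reset the microtome's emergency stop

TASK

Do the start-of-day emergency-stop check on the microtome's grey control console: press the red mushroom stop in until it latches and take your fingers off it, so that it is seen to stay in by itself; then twist it clockwise, pushing one of its three lobes sideways, until it springs back up, and press the blue reset button. Work with the fingertips held together and grip nothing; leave the green start button alone, and the console and everything around it where it stands.

Things in the scene. Friction and masses are not known exactly. Their poses are not given: they have to be found in the camera images.
- console: grey desktop control console, 180 (x) x 320 (y) x 62 mm high, 3 kg, loose on rubber feet; origin at the centre of its underside, its operator's side faces its own -x. Its flat rear deck, 62 mm above the bench (x -25 to +90 mm), carries the red stop at (32, -105) mm, blue reset at (32, 20) and green start at (32, 80). The front part is a sloping keypad, 30 to 62 mm high
- stop_top (a point): centre of the red mushroom head's flat top (24 mm across), on its upright axis; 42 mm above the deck with the stop out, 34 mm latched. Head: hub of 18.5 mm radius with three round lobes, 60 mm across; the crown (press here) stands 4 mm above the lobes. Latched, the lobes' undersides are 14 mm above the deck; below the head are a collar (radius 15, 10 mm high) and a yellow disc (radius 36, 3 mm)
- stop_push (a joint): how far the stop is pressed in: 0 = out, 0.008 m = latched in. It is over-centre: it resists with about 14 N from the start, which fades to nothing at 5 mm; then it snaps in and stays in. A twist releases it
- stop_turn (a joint): twist of the mushroom head about its axis, clockwise seen from above, 0 to 0.87 rad. When latched, a twist of about 0.6 rad (about 6 N at a lobe) makes it spring out; if let go earlier it turns back and stays latched. Let go, the head springs back to 0
- lobe_1: the lobe of the head that points to the console's front at twist 0: an upright cylinder of 11 mm radius, 16 mm high, its axis 19 mm from the head's axis; origin at the centre of its top, its x axis points away from the head's axis
- lobe_2: the second lobe, the same, 120 degrees clockwise from lobe_1 seen from above
- lobe_3: the third lobe, the same, 120 degrees counter-clockwise from lobe_1 seen from above
- reset_top (a point): centre of the top of the blue reset push button (30 mm across), 22 mm above the deck
- reset (a joint): how far the blue button is pressed: 0 = out, 0.005 m = fully in, which takes 5 N; it springs back
- start_top (a point): centre of the top of the green start push button (30 mm across), 22 mm above the deck; must not be pressed
- start (a joint): how far the green button is pressed: 0 = out, 0.005 m = fully in
- cassette: bystander: pink plastic tissue cassette, 40 x 28 x 5 mm, lying on the console's deck at its +y end
- slide_box: bystander: blue slide box with pale lid, 100 x 85 x 36 mm, beside the console's +y end, with the forceps on it; origin under its centre
- stain_jar: bystander: square glass staining jar with purple contents and a lid, 56 x 56 x 94 mm, beside the console or behind it; origin under its centre
- reagent: bystander: amber bottle, 60 mm across, 125 mm high, beside the console or behind it; origin under its centre
- beaker: bystander: glass beaker, 66 mm across, 85 mm high, beside the console or behind it; origin under its centre
- forceps: bystander: steel forceps, 125 mm long, 9 mm high, lying on the slide box
- marker: bystander: white marker pen with black cap, 120 mm long, 11 mm high, lying close behind the console

How it is judged:
By the outcome, as a careful person would: the job done as asked, in the order asked, and still so for the second after the job is handed in, with the robot touching nothing.
It also fails if it takes over 48 s, if anything falls off the work surface, if the arm or the gripper's body presses on something with over 40 N, if the wrist force passes 120 N, or if a joint passes its speed limit or range.

ROBOT

A 6-joint arm with a two-finger parallel gripper is mounted at the origin on the work surface. World frame = base frame: x ahead of the robot, y to its left, z up, the work surface at z = 0. Lengths are in mm, angles in rad, forces in N, time in s.
With the tool pointing down it reaches from about 275 to 975 mm from the base axis. Payload 8.4 kg.
Tool frame: the origin (TCP) lies midway between the tips of the shut fingers; the grasp point (between the pads) lies 19 mm behind it (r.tcp_to_grasp is the distance from the TCP to the grasp point, in mm); z points along the fingers, y is the direction in which the jaws open and shut (so a half turn about z gives the same grasp; the last joint's range is limited). The gripper opens to 92 mm and grips with 3 to 60 N. Pads are 20 mm wide; open, the fingers measure 128 mm over their backs; the gripper's body (75 mm by 189 mm) begins 69 mm behind the grasp point.
Start: joints at [1.165, 0.353, 1.633, -0, 1.155, -0.002], TCP at [245.571, 574.737, 180.383] pointing down, gripper open.
Joint ranges: [-2.63, 2.63], [-0.92, 2.1], [0.06, 2.66], [-1.3, 4.44], [0, 2.69], [-3.02, 3.02]. Speed limits (rad/s): [2.22, 2.22, 2.79, 3.14, 3.14, 3.14].

INTERFACE

Orientations are given as a unit quaternion [x, y, z, w].
In Python, from plant import r, viewer, order gives the robot as it stands. The module is installed in compiled form; this text tells all that it offers.
- The arm moves only by the shell command python3 -m pendant 'ROWS'. ROWS is JSON, a list that holds one entry, the list of rows, each a list of 7 numbers: the shift along the world's x, y, z in m, then the turn, a rotation vector about the world's x, y, z in rad, then the closure in counts, from 0 (fully open) to 255 (shut). In form: [[[tx, ty, tz, ax, ay, az, grip], ...]]. A call has 1 to 10 rows; each row shifts and turns the commanded pose from where the row before left it; what a row does not reach is not made up. A row lasts 1/8 s, in which the tool goes at most 62.5 mm and 10.7 degrees, less where a joint would pass 70% of its speed; a pose out of reach is approached as far as the arm can. A call with a gripper value outside its range is refused whole. The fingers move at their own pace and stop on an object; the grip force is fixed at half the most. Time passes only in rows, so rows that do not move let the fingers close. It gives the time, the measured TCP pose, the force and the opening at its end, in the units of the state.
- r.observe(): the state, without advancing time (a new reading comes with each control period).
- viewer.capture(name): name is "scene" or "top" or "wrist"; returns a dict with "frame" (400x640x3 uint8, red, green, blue), "z_map" (400x640 float32, mm along the optical axis (not along the pixel's ray), 0 where there is no reading), "fovy" (degrees; the focal length in pixels is half the picture's height over the tangent of half this angle, whatever the lens; pixels are square), "cx", "cy" (the principal point, pixels), "R" (3x3) and "t" (3): a world point X has camera coordinates R X + t. Camera axes: x right, y down, z forward; pixel columns grow to the right and rows downward; lengths in mm; the calibration is good to about 2 mm. The wrist camera is an equidistant fisheye: a pixel r from the principal point sees the ray r / f radians off the axis. A picture is of the moment at which its call begins.
- order.sign_off(): hands the job in, once; it reports no verdict.
The state is a dict: "t": time; "joints": joint angles; "joint_vel": joint speeds; "tau": joint torques, N m; "ee_pos": TCP position; "ee_rot": TCP orientation; "ft_force": force on the tool from outside, world axes, zero at the start; "ft_torque": the same for the moment, N m; "width": opening from 0.0 (shut) to 1.0 (fully open).
Only numpy, scipy, OpenCV 4.12 (cv2) and the standard library are available. Lean on these libraries where they do the work, as an engineer would, in place of code of your own. Each camera call takes 0.05 s, during which the arm holds its last target.

## Working session

There is one attempt and no reset: what is moved stays moved. The work goes in short steps, Python scripts to look and compute and a shell command to move; the robot and the scene stay as the last step left them, time stands still between calls to the robot, and variables do not carry over. Pictures are saved under pics/ and viewed, and the job is handed in when it is done.

```bash
mkdir -p pics; cat > h.py <<'E'
import numpy as np, cv2
from plant import r, viewer, order
def cap(n,name):
    c=viewer.capture(n); cv2.imwrite('pics/'+name+'.png',c['frame'][:,:,::-1]); np.savez('pics/'+name+'.npz',**c); return c
def w(c,u,v,z=None):
    f=200/np.tan(np.radians(float(c['fovy']))/2); R=c['R'];t=c['t']
    d=np.array([(u-c['cx'])/f,(v-c['cy'])/f,1.])
    if z is None: 
        return R.T@(d*c['z_map'][int(round(v)),int(round(u))]-t)
    o=-R.T@t; dd=R.T@d
    return o+dd*(z-o[2])/dd[2]
E
python3 - <<'E'
from h import *
for n in('scene','top'):
    c=cap(n,n+'0'); print(n,c['fovy'],c['cx'],c['cy'],-c['R'].T@c['t'])
s=r.observe(); print(s)
E
```

```text
scene 57.73333578342439 317.5886097775139 203.24151271026759 [1154.45529511  340.47933739  536.10733331]
top 49.950503740208845 321.56933987596375 198.0731574064984 [469.47196424  58.44101997 988.67144174]
{'t': 0.1, 'joints': array([ 1.16461087e+00,  3.53557730e-01,  1.63406212e+00, -5.23802930e-06,
        1.15521727e+00, -2.41012361e-03]), 'joint_vel': array([-0.00189397, -0.00164138, -0.00160562,  0.000905  , -0.00065539,
       -0.00106987]), 'tau': array([-2.69632974e-04, -5.94902766e+01, -3.34928191e+01,  6.96994155e-02,
        1.85337570e-02, -3.87834029e-05]), 'ee_pos': array([245.36931502, 574.28057405, 179.75100783]), 'ee_rot': array([ 2.00517938e-01,  9.79689833e-01, -6.09778060e-04, -1.23892607e-04]), 'ft_force': array([ 0.55109854, -0.43556276, -0.88850485]), 'ft_torque': array([-0.0083583 , -0.00032505,  0.00869292]), 'width': 0.9964588802139075}
```

View pics/top0.png

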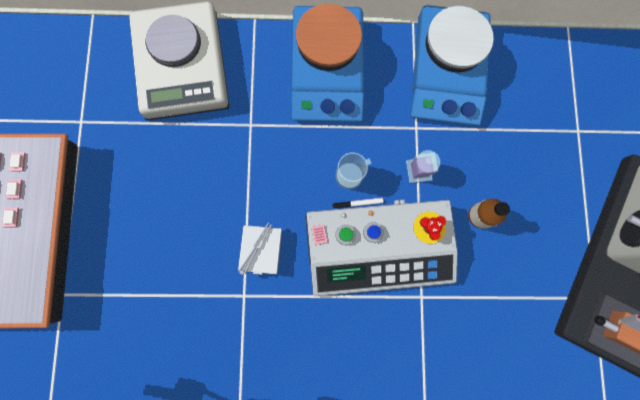

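View pics/scene0.png

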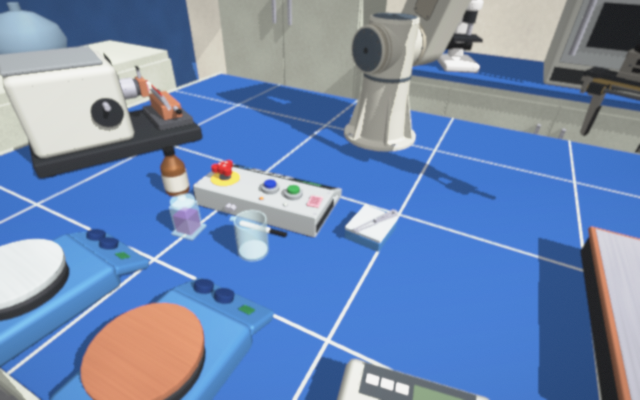

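The top view shows the console at about (382,248), the red stop at (432,228), the blue reset at (374,232) and the green start at (346,235). I'll enlarge it next.

```bash
python3 - <<'E'
from h import *
c=np.load('pics/top0.npz'); im=c['frame'][:,:,::-1]
cr=im[150:300,295:525]; 
cv2.imwrite('pics/top0c.png',cv2.resize(cr[40:],(0,0),fx=5,fy=5,interpolation=cv2.INTER_CUBIC)[:, 0:800])
cv2.imwrite('pics/top0d.png',cv2.resize(im[195:265,400:470],(0,0),fx=8,fy=8,interpolation=cv2.INTER_CUBIC))
for n,u,v,z in(('stop',432,228,104),('reset',374,232,84),('start',346,235,84)): print(n,w(c,u,v),w(c,u,v,z))
E
```

```text
stop [ 563.34374598 -199.72473349  104.06328983] [ 563.35046209 -199.74320412  104.        ]
reset [555.6387084  -81.56450195  82.18832047] [555.46649722 -81.28468964  84.        ]
start [548.43543359 -21.82605245  83.82254437] [548.41994757 -21.81031076  84.        ]
```

View pics/top0c.png

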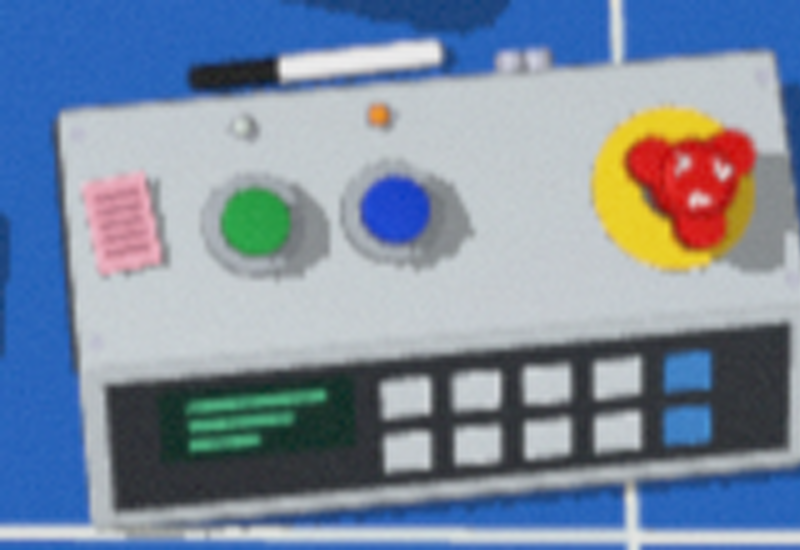

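View pics/top0d.png

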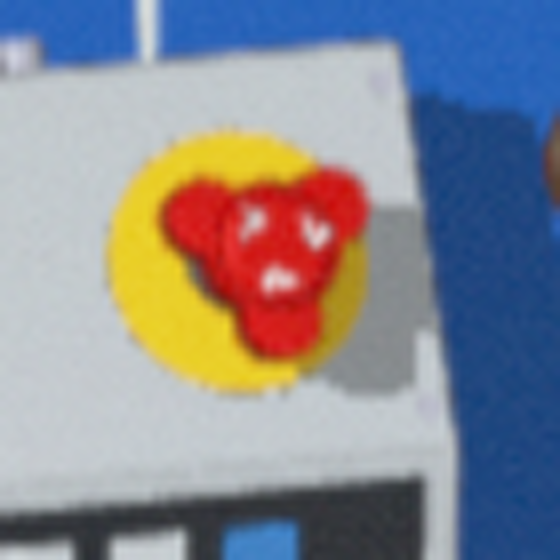

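The enlarged crop shows the crown centre at about (434.7,225), the disc centre at (429.7,227.7), reset at (374.2,231.8) and start at (346.2,234.2). I'll fit the console pose to these.

```bash
python3 - <<'E'
from h import *
c=dict(np.load('pics/top0.npz'))
P=[('stop',434.75-.4,225-.4,104,(32,-105)),('disc',429.4,227.3,65,(32,-105)),('reset',373.8,231.4,84,(32,20)),('start',345.8,233.8,84,(32,80)),
('cBL',295+58/5-.4,190+112/5-.4,62,(90,160)),('cBR',295+772/5-.4,190+50/5-.4,62,(90,-160))]
W=np.array([w(c,u,v,z)[:2] for _,u,v,z,_ in P]);L=np.array([p[4] for p in P],float)
for p,x in zip(P,W): print(p[0],x)
a=L-L.mean(0);b=W-W.mean(0)
th=np.arctan2((a[:,0]*b[:,1]-a[:,1]*b[:,0]).sum(),(a*b).sum())
R=np.array([[np.cos(th),-np.sin(th)],[np.sin(th),np.cos(th)]]);o=W.mean(0)-R@L.mean(0)
print('yaw',th,'o',o);print((W-(L@R.T+o)).round(1))
S=R@[32,-105]+o; print('stop',S,'reset',R@[32,20]+o)
for k,ang in((1,np.pi),(2,np.pi-2*np.pi/3),(3,np.pi+2*np.pi/3)):
    print('lobe',k,S+19*np.array([np.cos(th+ang),np.sin(th+ang)]))
# depth-based: red pixels
f=c['frame'].astype(int)
m=(f[...,0]>150)&(f[...,1]<70)&(f[...,2]<70)
vv,uu=np.nonzero(m); s=(uu>410)&(uu<455)&(vv>205)&(vv<250)
X=np.array([w(c,u,v) for u,v in zip(uu[s],vv[s])]); q=X[X[:,2]>101];print('crown from depth',len(q),q.mean(0),q.min(0),q.max(0))
# reagents tops
z=c['z_map']
for n,(u0,u1,v0,v1) in dict(reagent=(465,515,190,235),jar=(400,445,145,185),beaker=(330,375,145,192)).items():
    A=np.array([w(c,u,v) for v in range(v0,v1) for u in range(u0,u1) if z[v,u]>0]);A=A[A[:,2]>20];print(n,A.min(0),A.max(0))
E
```

```text
stop [ 570.53276896 -204.94661262]
disc [ 568.94860093 -205.46962518]
reset [556.73495489 -80.87442992]
start [550.95080366 -21.38918684]
cBL [599.40352978  63.02408394]
cBR [ 631.28994919 -252.17630075]
yaw 0.10242136463519 o [ 526.70466896 -103.98319677]
[[ 1.3  0.2]
 [-0.3 -0.3]
 [ 0.2 -0.1]
 [ 0.6 -0.3]
 [-0.5 -1.4]
 [-1.3  1.8]]
stop [ 569.27242436 -205.16118944] reset [556.49212567 -80.81624999]
lobe 1 [ 550.37199356 -207.10379484]
lobe 2 [ 577.04029413 -187.82163353]
lobe 3 [ 580.40498538 -220.55813995]
crown from depth 122 [ 566.78280813 -200.41338893  117.32596801] [ 469.47196424 -226.58797525  101.00044948] [589.14860428  58.44101997 988.67144174]
reagent [ 573.29322372 -371.05798295   20.06768298] [ 631.61351009 -311.87040598  127.08496928]
jar [ 685.44439038 -227.29188969   20.36255542] [ 735.52795811 -176.85990716   96.83119893]
beaker [662.95297862 -74.40012596  20.03692883] [728.75550444  -2.99275846  88.29841905]
```

Console pose: yaw 0.102 rad, stop at (569.3, -205.2). The fit agrees to about 2 mm and the heights match. Next I shut the fingers and travel above the stop, turning the jaw axis to the console's y.

```bash
python3 -m pendant '[[[0.016,-0.039,0,0,0,0.025,255],[0.016,-0.039,0,0,0,0.025,255],[0.016,-0.039,0,0,0,0.025,255],[0.016,-0.039,0,0,0,0.025,255],[0.016,-0.039,0,0,0,0.025,255],[0.016,-0.039,0,0,0,0.025,255],[0.016,-0.039,0,0,0,0.025,255],[0.016,-0.039,0,0,0,0.025,255],[0.016,-0.039,0,0,0,0.025,255],[0.016,-0.039,0,0,0,0.025,255]]]'
python3 -m pendant '[[[0.016,-0.039,0,0,0,0.025,255],[0.016,-0.039,0,0,0,0.025,255],[0.016,-0.039,0,0,0,0.025,255],[0.016,-0.039,0,0,0,0.025,255],[0.016,-0.039,0,0,0,0.025,255],[0.016,-0.039,0,0,0,0.025,255],[0.016,-0.039,0,0,0,0.025,255],[0.016,-0.039,0,0,0,0.025,255],[0.016,-0.039,0,0,0,0.025,255],[0,0,0,0,0,0,255]]]'
```

```text
t: 1.35
ee_pos: [405.7, 183.4, 180.3]
ee_rot: [0.076, 0.997, -0.0, -0.0]
ft_force: [-0.3, -0.3, 0.5]
width: 0.006
t: 2.6
ee_pos: [550.1, -168.4, 179.9]
ee_rot: [-0.034, 0.999, -0.0, -0.0]
ft_force: [-0.5, 0.7, 0.3]
width: 0.007
```

```bash
python3 -m pendant '[[[0.0192,-0.0368,0,0,0,0.034,255],[0,0,-0.03,0,0,0,255],[0,0,-0.02,0,0,0,255],[0,0,0,0,0,0,255]]]'
python3 - <<'E'
from h import *
cap('wrist','w1');cap('scene','s1');c=cap('top','t1')
im=c['frame'][:,:,::-1]
cv2.imwrite('pics/t1c.png',cv2.resize(im[180:280,380:490],(0,0),fx=6,fy=6,interpolation=cv2.INTER_CUBIC))
im=cv2.imread('pics/s1.png');cv2.imwrite('pics/s1c.png',cv2.resize(im[80:220,150:310],(0,0),fx=4,fy=4,interpolation=cv2.INTER_CUBIC))
E
```

```text
t: 3.1
ee_pos: [567.0, -201.6, 128.7]
ee_rot: [-0.053, 0.999, 0.001, -0.002]
ft_force: [-0.3, -0.3, 0.1]
width: 0.005
```

View pics/w1.png

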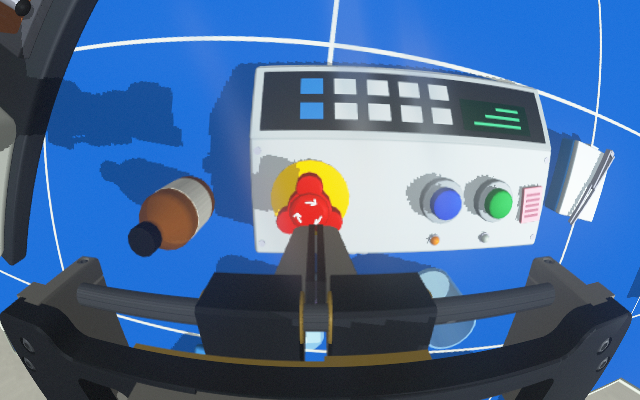

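View pics/s1c.png

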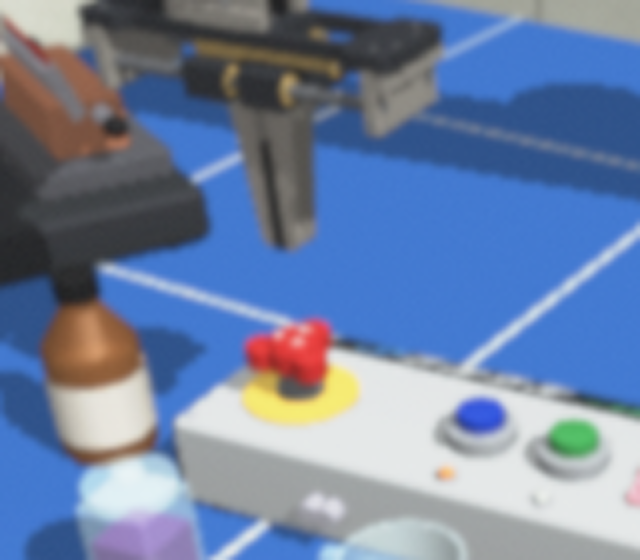

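```bash
python3 - <<'E'
from h import *
s=r.observe();print(s['ee_pos'],s['t'])
for n in('s1','t1'):
    c=np.load('pics/'+n+'.npz')
    f=200/np.tan(np.radians(float(c['fovy']))/2)
    for X in(s['ee_pos'],[569.3,-205.2,104]):
        p=c['R']@np.array(X)+c['t'];print(n,p[:2]/p[2]*f+[c['cx'],c['cy']])
c=np.load('pics/s1.npz')
for u,v in((150+290/4,80+240/4),(150+300/4,80+335/4)): print(w(c,u,v))
E
```

```text
[ 569.19532209 -202.62207564  131.31115565] 3.25
s1 [223.1466869  152.92379276]
s1 [223.6913805  162.83244552]
t1 [437.16173319 223.75864442]
t1 [434.49173144 225.18957109]
[ 575.06850003 -193.67525255  169.25769062]
[ 569.99543459 -200.81529556  103.03610016]
```

View pics/t1c.png

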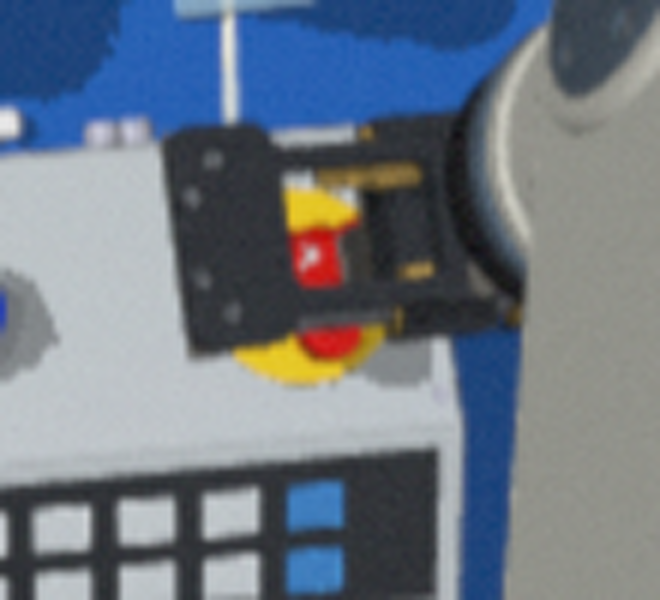

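The scene view shows the fingertip about 35 mm higher than the reported TCP. I'll look again before going down.

```bash
python3 - <<'E'
from h import *
c=cap('scene','s2');s=r.observe();print(s['ee_pos'],s['t'],s['joints'],s['joint_vel'])
im=cv2.imread('pics/s2.png');cv2.imwrite('pics/s2c.png',cv2.resize(im[80:220,150:310],(0,0),fx=4,fy=4,interpolation=cv2.INTER_CUBIC))
for v in range(126,152,3): print(v,w(c,222,v).round())
E
```

```text
[ 569.32375079 -202.83694783  131.49400843] 3.3 [-3.44759510e-01  3.70183324e-01  1.72600169e+00  3.87433554e-05
  1.04400446e+00 -2.02107028e+00] [-0.00197069 -0.00394141 -0.00208214  0.00091338 -0.00231155 -0.00162735]
126 [ 577. -188.  205.]
129 [ 579. -188.  199.]
132 [ 578. -189.  191.]
135 [ 577. -191.  183.]
138 [ 577. -192.  175.]
141 [ 578. -193.  168.]
144 [ 331. -423.   -1.]
147 [ 347. -410.   -1.]
150 [ 365. -395.   -0.]
```

View pics/s2c.png

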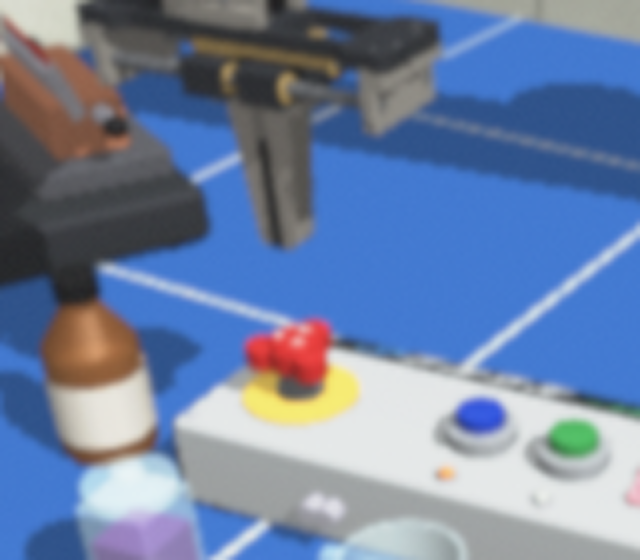

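The tip really looks to be at z≈165 while the TCP reads 131. I'll descend in stages, checking by force and picture.

```bash
python3 -m pendant '[[[0,-0.002,-0.006,0,0,0,255],[0,0,-0.006,0,0,0,255],[0,0,-0.006,0,0,0,255],[0,0,-0.004,0,0,0,255],[0,0,0,0,0,0,255]]]'
python3 - <<'E'
from h import *
c=cap('scene','s3');s=r.observe();print(s['ee_pos'],s['t'],s['ft_force'])
im=cv2.imread('pics/s3.png');cv2.imwrite('pics/s3c.png',cv2.resize(im[80:220,150:310],(0,0),fx=4,fy=4,interpolation=cv2.INTER_CUBIC))
for v in range(138,160,2): print(v,w(c,222,v).round())
E
```

```text
t: 3.92
ee_pos: [568.5, -204.9, 107.9]
ee_rot: [-0.053, 0.999, 0.0, -0.0]
ft_force: [0.6, -0.5, 1.0]
width: 0.004
[ 568.67250417 -205.03403019  108.19764594] 3.975 [ 0.21481265  1.0283891  -0.97507334]
138 [ 577. -192.  176.]
140 [ 577. -194.  170.]
142 [ 577. -194.  165.]
144 [ 578. -194.  160.]
146 [ 577. -196.  154.]
148 [ 577. -196.  149.]
150 [ 577. -197.  144.]
152 [ 375. -387.   -1.]
154 [ 388. -377.    1.]
156 [ 396. -370.   -1.]
158 [ 406. -362.   -1.]
```

View pics/s3c.png

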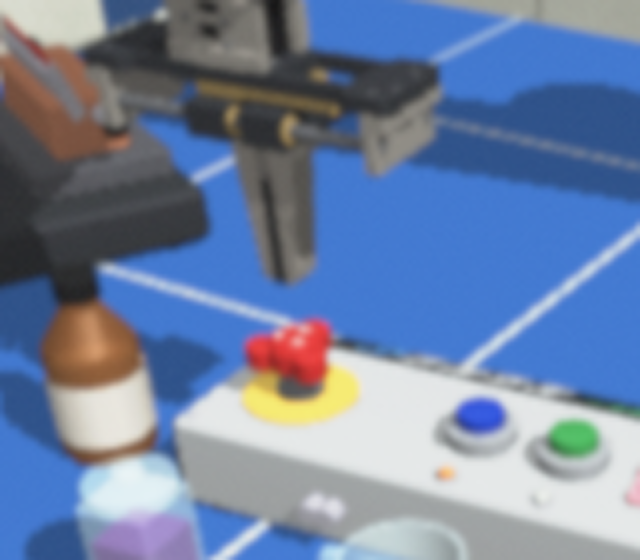

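The tip tracks at z≈141 with the reading at 108, so the true tip is about 33 mm above the reported TCP. I expect contact at a reading of about 71, and continue with force watched.

```bash
python3 -m pendant '[[[0,0,-0.008,0,0,0,255],[0,0,-0.008,0,0,0,255],[0,0,-0.008,0,0,0,255],[0,0,-0.004,0,0,0,255],[0,0,0,0,0,0,255]]]'
python3 - <<'E'
from h import *
c=cap('scene','s4');s=r.observe();print(s['ee_pos'],s['t'],s['ft_force'])
im=cv2.imread('pics/s4.png');cv2.imwrite('pics/s4c.png',cv2.resize(im[80:220,150:310],(0,0),fx=4,fy=4,interpolation=cv2.INTER_CUBIC))
E
```

```text
t: 4.6
ee_pos: [568.5, -205.0, 80.0]
ee_rot: [-0.053, 0.999, 0.0, -0.0]
ft_force: [0.4, 0.6, 0.2]
width: 0.004
[ 568.75421086 -205.05929566   80.28626645] 4.65 [-0.16333657 -0.44939247  0.2162301 ]
```

View pics/s4c.png

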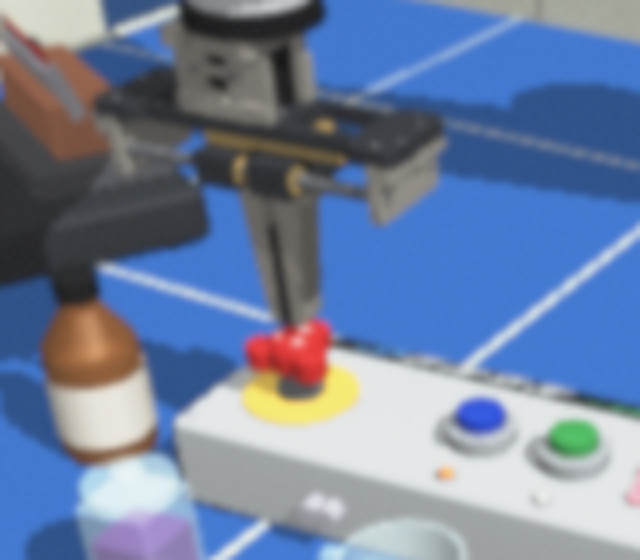

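```bash
python3 - <<'E'
from h import *
c=np.load('pics/s4.npz')
for u in (218,222,226):
  print(u,[(v,*w(c,u,v).round().astype(int)) for v in range(152,170,2)])
E
python3 -m pendant '[[[0,0,-0.003,0,0,0,255],[0,0,-0.003,0,0,0,255],[0,0,0,0,0,0,255]]]'
```

```text
218 [(152, np.int64(579), np.int64(-209), np.int64(136)), (154, np.int64(580), np.int64(-209), np.int64(131)), (156, np.int64(581), np.int64(-209), np.int64(127)), (158, np.int64(580), np.int64(-211), np.int64(120)), (160, np.int64(423), np.int64(-363), np.int64(0)), (162, np.int64(434), np.int64(-354), np.int64(1)), (164, np.int64(581), np.int64(-212), np.int64(105)), (166, np.int64(586), np.int64(-209), np.int64(102)), (168, np.int64(588), np.int64(-208), np.int64(98))]
222 [(152, np.int64(581), np.int64(-195), np.int64(141)), (154, np.int64(577), np.int64(-199), np.int64(133)), (156, np.int64(577), np.int64(-200), np.int64(127)), (158, np.int64(579), np.int64(-199), np.int64(123)), (160, np.int64(579), np.int64(-200), np.int64(117)), (162, np.int64(567), np.int64(-213), np.int64(103)), (164, np.int64(575), np.int64(-206), np.int64(103)), (166, np.int64(581), np.int64(-201), np.int64(102)), (168, np.int64(586), np.int64(-197), np.int64(100))]
226 [(152, np.int64(574), np.int64(-189), np.int64(140)), (154, np.int64(574), np.int64(-190), np.int64(134)), (156, np.int64(575), np.int64(-190), np.int64(129)), (158, np.int64(577), np.int64(-189), np.int64(125)), (160, np.int64(575), np.int64(-191), np.int64(118)), (162, np.int64(564), np.int64(-203), np.int64(104)), (164, np.int64(570), np.int64(-198), np.int64(103)), (166, np.int64(578), np.int64(-192), np.int64(103)), (168, np.int64(581), np.int64(-190), np.int64(100))]
t: 5.03
ee_pos: [568.6, -205.0, 74.2]
ee_rot: [-0.053, 0.999, 0.0, -0.0]
ft_force: [-0.6, 0.3, 0.6]
width: 0.004
```

```bash
python3 -m pendant '[[[0,0,-0.002,0,0,0,255],[0,0,0,0,0,0,255]]]'; python3 -m pendant '[[[0,0,-0.002,0,0,0,255],[0,0,0,0,0,0,255]]]';python3 -m pendant '[[[0,0,-0.002,0,0,0,255],[0,0,0,0,0,0,255]]]'
```

```text
t: 5.28
ee_pos: [568.7, -205.0, 72.3]
ee_rot: [-0.053, 0.999, 0.0, -0.0]
ft_force: [0.3, -0.5, -0.9]
width: 0.004
t: 5.52
ee_pos: [568.8, -205.1, 70.4]
ee_rot: [-0.053, 0.999, -0.0, 0.0]
ft_force: [0.1, 0.7, -0.1]
width: 0.002
t: 5.78
ee_pos: [569.0, -205.2, 69.4]
ee_rot: [-0.053, 0.999, -0.0, 0.0]
ft_force: [-3.1, 0.9, 11.2]
width: 0.004
```

Contact at a reading of about 70, so the offset is about 34 mm. Now I press through.

```bash
python3 -m pendant '[[[0,0,-0.002,0,0,0,255],[0,0,-0.002,0,0,0,255],[0,0,0,0,0,0,255]]]'; python3 -m pendant '[[[0,0,-0.002,0,0,0,255],[0,0,-0.001,0,0,0,255],[0,0,0,0,0,0,255]]]'
```

```text
t: 6.15
ee_pos: [568.7, -205.0, 64.2]
ee_rot: [-0.053, 0.999, 0.0, -0.0]
ft_force: [0.2, 0.7, 0.1]
width: 0.004
t: 6.52
ee_pos: [569.0, -205.2, 62.0]
ee_rot: [-0.053, 0.999, -0.0, 0.0]
ft_force: [-2.3, 0.7, 7.6]
width: 0.003
```

It snapped in: the force dropped to zero, then hit a hard stop 8 mm lower. I'll lift clear and check that it stays in.

```bash
python3 -m pendant '[[[0,0,0.01,0,0,0,255],[0,0,0.02,0,0,0,255],[0,0,0.02,0,0,0,255],[0,0,0.01,0,0,0,255],[0,0,0,0,0,0,255],[0,0,0,0,0,0,255],[0,0,0,0,0,0,255],[0,0,0,0,0,0,255]]]'
python3 - <<'E'
from h import *
c=cap('scene','s5');s=r.observe();print(s['ee_pos'],s['t'],s['ft_force'])
im=cv2.imread('pics/s5.png');cv2.imwrite('pics/s5c.png',cv2.resize(im[80:220,150:310],(0,0),fx=4,fy=4,interpolation=cv2.INTER_CUBIC))
for u,v in((222,165),(224,164),(226,164),(224,166)):print(w(c,u,v))
# fingers extents near tip: y at heights
f=c['frame'].astype(int); 
for n in('s0cmp',):
    for name in('scene0','s5'):
        d=np.load('pics/'+name+'.npz');g=d['frame'].astype(int);m=(g[...,0]>130)&(g[...,1]<70)&(g[...,2]<70)
        vv,uu=np.nonzero(m);k=(uu>200)&(uu<245)&(vv>150)&(vv<190)
        X=np.array([w(d,u,v) for u,v in zip(uu[k],vv[k])]);X=X[(X[:,2]>0)&(X[:,2]<120)];print(name,np.percentile(X[:,2],[50,90,95,99]))
E
```

```text
t: 7.52
ee_pos: [568.5, -205.0, 120.9]
ee_rot: [-0.053, 0.999, 0.0, -0.0]
ft_force: [0.5, 0.6, -0.4]
width: 0.005
[ 568.56969331 -205.00107177  120.95182189] 7.575 [ 0.58813068 -0.15924656  0.10952546]
[ 568.0927633  -212.73423781   95.3346541 ]
[ 431.2302012  -333.39209664   -1.76514215]
[ 552.27399361 -214.08716739   90.07342145]
[ 569.08835524 -205.84501546   94.98034438]
scene0 [ 97.80784261 100.86256166 101.69515961 103.46976455]
s5 [89.60447084 92.58403942 93.38077331 94.76035568]
```

View pics/s5c.png

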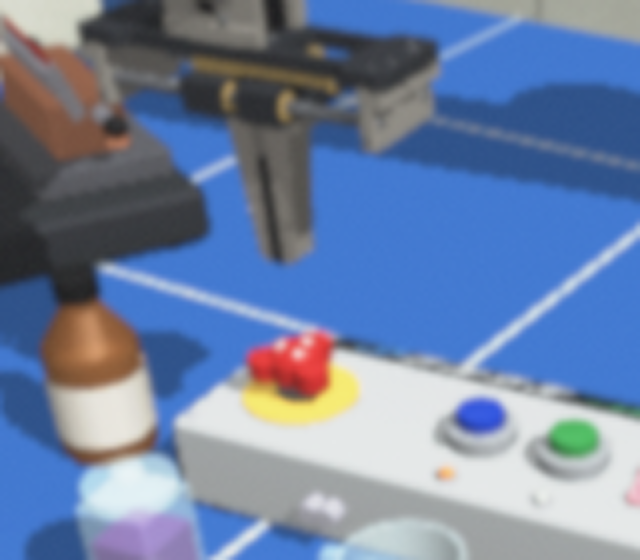

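The stop is latched, with its top at z≈95-96, and it is staying in. Next I measure the fingertip extents at the tip.

```bash
python3 - <<'E'
from h import *
c=np.load('pics/s5.npz')
for v in(138,141,143,144):
  print(v)
  for u in range(208,234,1):
    p=w(c,u,v)
    if p[2]>100: print('  ',u,p.round(1),end='')
  print()
E
```

```text
138
   214 [ 578.  -215.8  170.1]   215 [ 579.1 -211.7  171.6]   216 [ 578.4 -209.3  171.8]   217 [ 578.4 -206.2  172.6]   218 [ 579.7 -202.   174.1]   219 [ 578.1 -200.5  173.8]   220 [ 579.1 -196.6  175.2]   221 [ 577.  -195.5  174.6]   222 [ 577.9 -191.8  175.8]   223 [ 576.5 -190.   175.7]   224 [ 573.6 -189.8  174.6]   225 [ 569.9 -190.1  173. ]   226 [ 565.6 -191.1  171. ]   227 [ 562.1 -191.2  169.5]
141
   214 [ 577.7 -217.5  162.1]   215 [ 580.1 -212.   164.4]   216 [ 578.3 -210.8  163.9]   217 [ 580.  -206.1  165.8]   218 [ 578.4 -204.6  165.5]   219 [ 578.6 -201.4  166.3]   220 [ 579.8 -197.2  167.9]   221 [ 577.3 -196.5  167. ]   222 [ 577.2 -193.7  167.6]   223 [ 576.1 -191.7  167.7]   224 [ 574.2 -190.4  167.2]   225 [ 571.5 -189.8  166.2]   226 [ 566.1 -191.8  163.5]   227 [ 562.3 -192.2  161.8]
143
   215 [ 579.  -214.1  158.4]   216 [ 579.1 -210.9  159.2]   217 [ 578.3 -208.7  159.4]   218 [ 578.9 -205.   160.6]   219 [ 578.3 -202.5  161. ]   220 [ 578.6 -199.2  161.9]   221 [ 577.3 -197.4  161.7]   222 [ 575.3 -196.2  161.2]   223 [ 577.4 -191.3  163.3]   224 [ 573.5 -191.8  161.6]   225 [ 571.6 -190.5  161.1]   226 [ 566.8 -191.9  158.7]
144
   216 [ 580.1 -210.4  157.2]   217 [ 579.  -208.4  157.3]   218 [ 580.2 -204.2  158.8]   219 [ 578.  -203.3  158.1]   220 [ 579.1 -199.1  159.6]   221 [ 577.6 -197.6  159.3]   222 [ 576.9 -195.1  159.6]   223 [ 575.2 -193.7  159.3]   224 [ 574.4 -191.4  159.5]   225 [ 565.6 -196.4  154.5]
```

The tip is about 20 mm (x) by 27 mm (y). I'll go to console offset (-32,-36) from the stop axis and lower the tip to z≈79 (reading 45), beside lobe_1.

```bash
python3 -m pendant '[[[-0.0135,-0.0195,0,0,0,0,255],[-0.0135,-0.0195,0,0,0,0,255],[0,0,0,0,0,0,255],[0,0,-0.02,0,0,0,255],[0,0,-0.02,0,0,0,255],[0,0,-0.01,0,0,0,255],[0,0,0,0,0,0,255]]]'
python3 - <<'E'
from h import *
c=cap('scene','s6');s=r.observe();print(s['ee_pos'],s['t'],s['ft_force'])
im=cv2.imread('pics/s6.png');cv2.imwrite('pics/s6c.png',cv2.resize(im[80:220,150:310],(0,0),fx=4,fy=4,interpolation=cv2.INTER_CUBIC))
c=cap('wrist','w6')
E
```

```text
t: 8.45
ee_pos: [541.6, -243.5, 70.8]
ee_rot: [-0.053, 0.999, 0.0, -0.001]
ft_force: [-0.5, 0.5, -0.3]
width: 0.003
[ 542.02833279 -243.81301748   71.47053416] 8.5 [ 0.27006081  0.16327187 -0.39460241]
```

View pics/s6c.png

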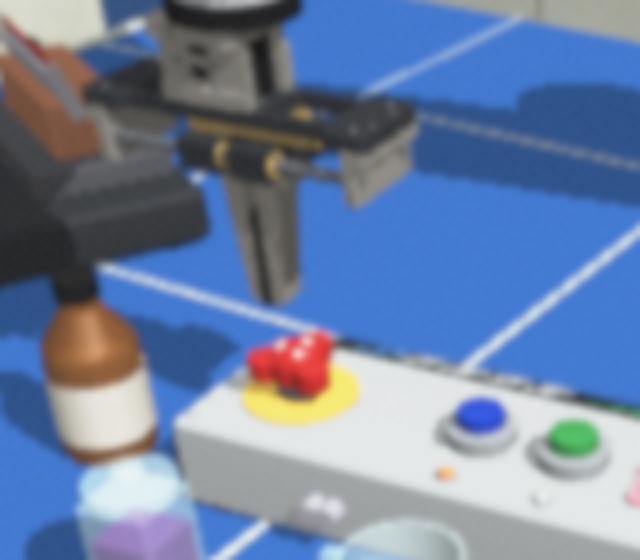

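View pics/w6.png

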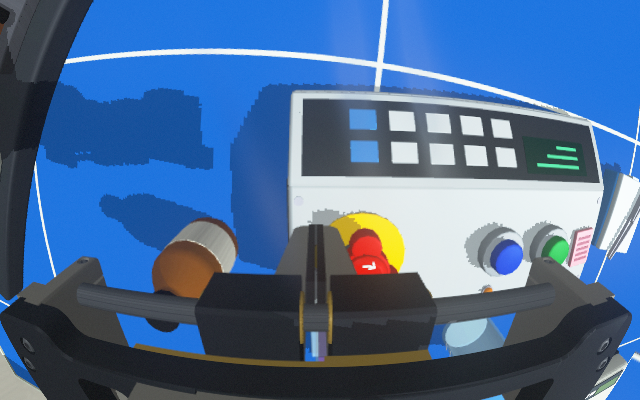

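The finger stands on the -y (image-left) side of lobe_1, over the deck and clear of the bottle. Descending.

```bash
python3 -m pendant '[[[0,0,-0.01,0,0,0,255],[0,0,-0.01,0,0,0,255],[0,0,-0.005,0,0,0,255],[0,0,0,0,0,0,255]]]'
python3 - <<'E'
from h import *
c=cap('scene','s7');s=r.observe();print(s['ee_pos'],s['t'],s['ft_force'])
im=cv2.imread('pics/s7.png');cv2.imwrite('pics/s7c.png',cv2.resize(im[80:220,150:310],(0,0),fx=4,fy=4,interpolation=cv2.INTER_CUBIC))
c=cap('wrist','w7')
cv2.imwrite('pics/w7c.png',cv2.resize(c['frame'][190:300,250:450,::-1],(0,0),fx=4,fy=4,interpolation=cv2.INTER_CUBIC))
E
```

```text
t: 9.05
ee_pos: [541.4, -243.9, 45.8]
ee_rot: [-0.053, 0.999, 0.0, -0.0]
ft_force: [0.0, -0.5, 0.4]
width: 0.006
[ 541.65412728 -244.02857547   46.15215822] 9.1 [-0.29267563 -0.88563802  0.15433207]
```

View pics/s7c.png

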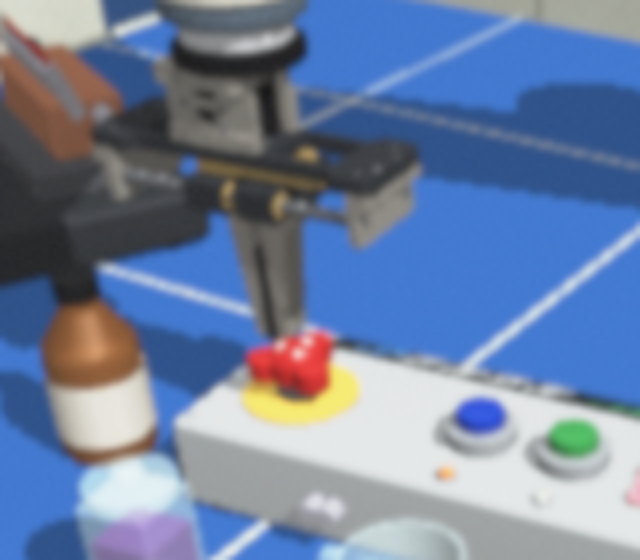

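View pics/w7c.png

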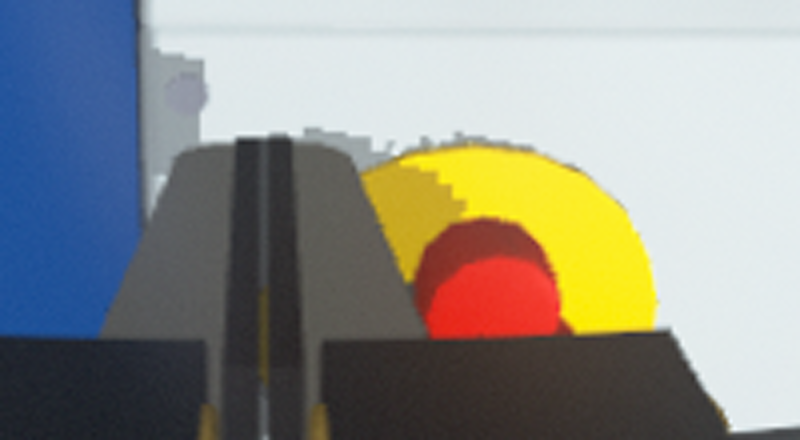

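Now I push along console +y.

```bash
python3 -m pendant '[[[-0.0005,0.005,-0.001,0,0,0,255],[-0.0004,0.004,0,0,0,0,255],[0,0,0,0,0,0,255]]]';python3 -m pendant '[[[-0.0003,0.003,0,0,0,0,255],[0,0,0,0,0,0,255]]]';python3 -m pendant '[[[-0.0003,0.003,0,0,0,0,255],[0,0,0,0,0,0,255]]]'
```

```text
t: 9.52
ee_pos: [540.9, -234.7, 45.5]
ee_rot: [-0.053, 0.999, -0.0, 0.0]
ft_force: [0.2, 0.2, -0.5]
width: 0.004
t: 9.78
ee_pos: [540.8, -232.2, 45.5]
ee_rot: [-0.053, 0.999, -0.0, 0.0]
ft_force: [1.2, -0.3, -0.6]
width: 0.002
t: 10.02
ee_pos: [540.2, -229.4, 45.6]
ee_rot: [-0.053, 0.999, -0.0, -0.0]
ft_force: [-1.8, -3.5, 2.8]
width: 0.009
```

```bash
python3 -m pendant '[[[-0.0003,0.003,0,0,0,0,255],[0,0,0,0,0,0,255]]]'; python3 - <<'E'
from h import *
c=cap('wrist','w8')
cv2.imwrite('pics/w8c.png',cv2.resize(c['frame'][190:300,250:450,::-1],(0,0),fx=4,fy=4,interpolation=cv2.INTER_CUBIC))
E
```

```text
t: 10.28
ee_pos: [539.5, -226.4, 45.7]
ee_rot: [-0.053, 0.999, -0.0, -0.0]
ft_force: [-3.8, -4.6, 5.7]
width: 0.002
```

View pics/w8c.png

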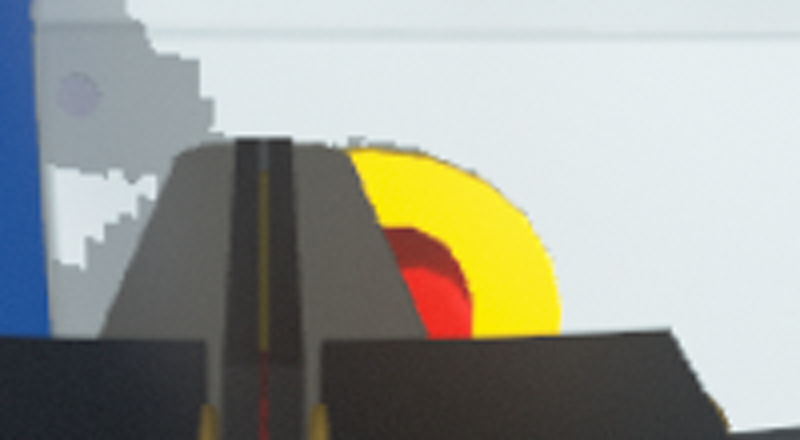

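Contact began at y≈-231 and the head is turning. I continue.

```bash
python3 -m pendant '[[[-0.0003,0.003,0,0,0,0,255],[-0.0002,0.002,0,0,0,0,255],[0,0,0,0,0,0,255]]]';python3 -m pendant '[[[-0.0002,0.002,0,0,0,0,255],[0,0,0,0,0,0,255]]]'; python3 -m pendant '[[[-0.0002,0.002,0,0,0,0,255],[0,0,0,0,0,0,255]]]';  python3 - <<'E'
from h import *
c=cap('scene','s9')
im=c['frame'][:,:,::-1];cv2.imwrite('pics/s9c.png',cv2.resize(im[80:220,150:310],(0,0),fx=4,fy=4,interpolation=cv2.INTER_CUBIC))
E
```

```text
t: 10.7
ee_pos: [538.5, -221.0, 45.5]
ee_rot: [-0.053, 0.999, 0.0, -0.001]
ft_force: [-5.0, -3.4, 5.4]
width: 0.002
t: 10.95
ee_pos: [538.4, -218.9, 45.4]
ee_rot: [-0.053, 0.999, 0.0, -0.001]
ft_force: [-4.2, -1.5, 4.1]
width: 0.004
t: 11.2
ee_pos: [538.5, -216.8, 45.3]
ee_rot: [-0.053, 0.999, 0.0, -0.0]
ft_force: [-4.8, -0.7, 4.0]
width: 0.007
```

View pics/s9c.png

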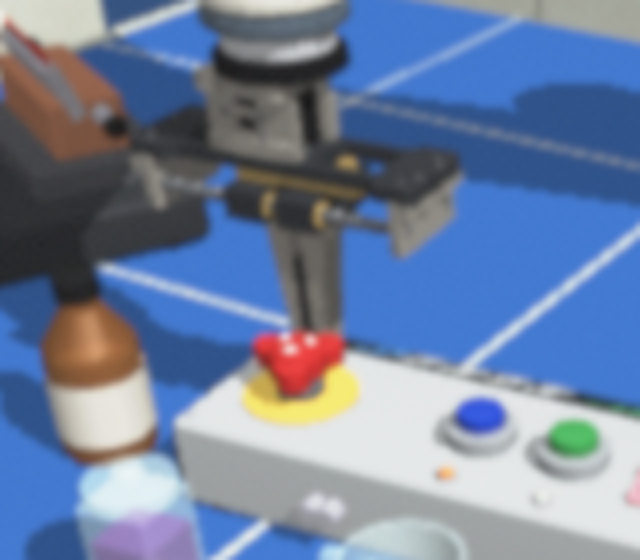

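```bash
cat >> h.py <<'E'
def redz(name):
    d=np.load('pics/'+name+'.npz');g=d['frame'].astype(int);m=(g[...,0]>130)&(g[...,1]<70)&(g[...,2]<70)
    vv,uu=np.nonzero(m);k=(uu>200)&(uu<245)&(vv>150)&(vv<190)
    X=np.array([w(d,u,v) for u,v in zip(uu[k],vv[k])]);X=X[(X[:,2]>0)&(X[:,2]<120)];print(name,np.percentile(X[:,2],[50,90,95,99]))
E
python3 - <<'E'
from h import *
for n in('scene0','s5','s7','s9'): redz(n)
E
```

```text
scene0 [ 97.80784261 100.86256166 101.69515961 103.46976455]
s5 [89.60447084 92.58403942 93.38077331 94.76035568]
s7 [89.24059341 92.5258505  93.59576509 94.61842273]
s9 [92.76210948 95.57045108 96.39322108 97.89498977]
```

The head has turned about 0.7 rad and risen about 3 mm, but the finger's upward-facing taper seems to hold it down (+4 N in z). I'll raise the finger a little with the twist held.

```bash
python3 -m pendant '[[[0,0,0.003,0,0,0,255],[0,0,0,0,0,0,255]]]'; python3 -m pendant '[[[0,0,0.003,0,0,0,255],[0,0,0,0,0,0,255]]]'; python3 - <<'E'
from h import *
c=cap('scene','s10');redz('s10')
im=c['frame'][:,:,::-1];cv2.imwrite('pics/s10c.png',cv2.resize(im[80:220,150:310],(0,0),fx=4,fy=4,interpolation=cv2.INTER_CUBIC))
E
```

```text
t: 11.5
ee_pos: [538.7, -216.9, 48.2]
ee_rot: [-0.053, 0.999, 0.0, -0.0]
ft_force: [-4.0, -0.8, -0.5]
width: 0.008
t: 11.75
ee_pos: [539.1, -217.0, 51.5]
ee_rot: [-0.053, 0.999, 0.0, 0.0]
ft_force: [-2.7, -1.4, -0.9]
width: 0.003
s10 [ 97.58774117 100.54504078 101.78639345 103.2146457 ]
```

View pics/s10c.png

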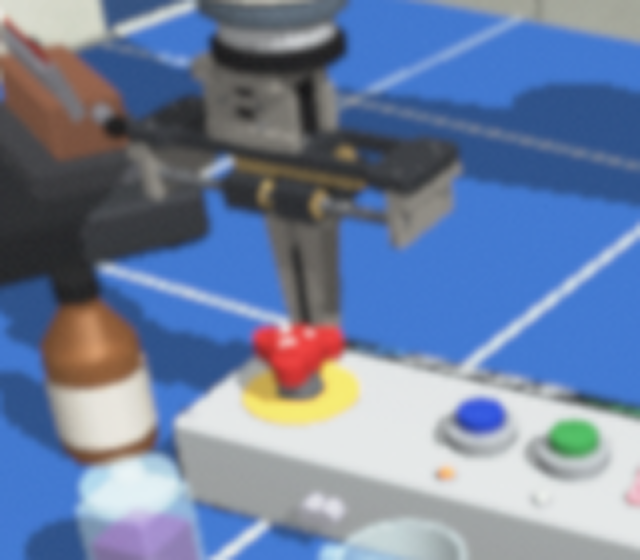

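Fully out (99th percentile 103 mm, same as at the start). I back the finger off the way it came, lift, and check.

```bash
python3 -m pendant '[[[0.0005,-0.005,0,0,0,0,255],[0.0005,-0.005,0,0,0,0,255],[0.0005,-0.005,0,0,0,0,255],[0,-0.008,0,0,0,0,255],[0,-0.006,0,0,0,0,255],[0,0,0.02,0,0,0,255],[0,0,0.03,0,0,0,255],[0,0,0.03,0,0,0,255],[0,0,0,0,0,0,255]]]'; python3 - <<'E'
from h import *
c=cap('scene','s11');redz('s11')
im=c['frame'][:,:,::-1];cv2.imwrite('pics/s11c.png',cv2.resize(im[80:220,150:350],(0,0),fx=4,fy=4,interpolation=cv2.INTER_CUBIC))
# console moved? compare blue / start buttons
a=np.load('pics/scene0.npz')
for n,(lo,hi) in dict(blue=([0,0,120],[90,90,255]),green=([0,90,0],[90,255,110])).items():
    for d in(a,c):
        g=d['frame'][170:205,255:310];m=cv2.inRange(g,np.array(lo,np.uint8),np.array(hi,np.uint8));v,u=np.nonzero(m);print(n,len(u),u.mean()+255,v.mean()+170)
print(r.observe()['ee_pos'])
E
```

```text
t: 12.92
ee_pos: [542.3, -247.1, 133.7]
ee_rot: [-0.052, 0.999, -0.001, 0.002]
ft_force: [-0.1, 0.5, -0.2]
width: 0.003
s11 [ 97.82409625 101.05549432 101.47224882 103.28002314]
blue 39 270.97435897435895 183.84615384615384
blue 39 270.9230769230769 183.97435897435898
green 69 294.3623188405797 187.7536231884058
green 70 294.42857142857144 187.64285714285714
[ 541.24291449 -246.54150104  132.09742954]
```

View pics/s11c.png

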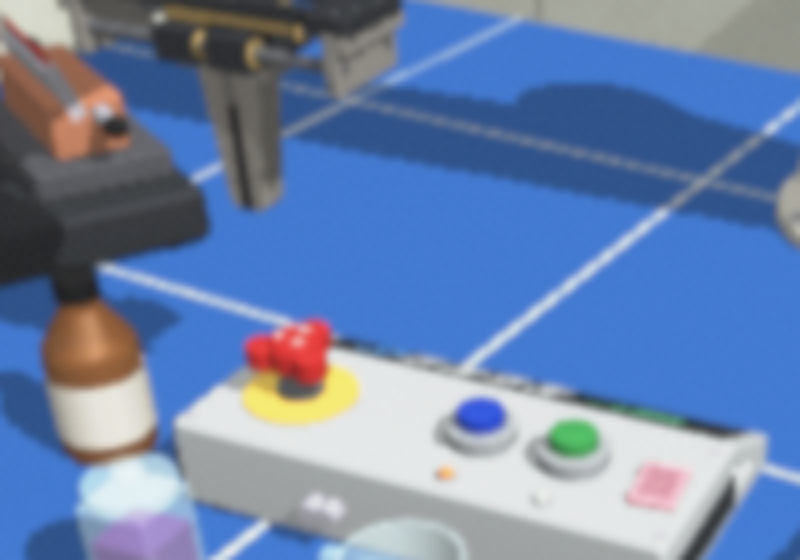

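The stop is out and back at twist 0, and the console has not moved. Next is reset at (556.5, -80.8), with contact expected at a reading of about 50.

```bash
python3 -m pendant '[[[0.003,0.033,0,0,0,0,255],[0.003,0.033,0,0,0,0,255],[0.003,0.033,0,0,0,0,255],[0.003,0.033,0,0,0,0,255],[0.003,0.033,0,0,0,0,255],[0,0,0,0,0,0,255],[0,0,-0.03,0,0,0,255],[0,0,-0.03,0,0,0,255],[0,0,-0.01,0,0,0,255],[0,0,0,0,0,0,255]]]'; python3 - <<'E'
from h import *
c=cap('scene','s12');print(r.observe()['ee_pos'])
im=c['frame'][:,:,::-1];cv2.imwrite('pics/s12c.png',cv2.resize(im[80:220,180:380],(0,0),fx=4,fy=4,interpolation=cv2.INTER_CUBIC))
cap('wrist','w12')
E
```

```text
t: 14.22
ee_pos: [555.0, -81.6, 60.7]
ee_rot: [-0.052, 0.999, 0.0, -0.001]
ft_force: [-0.7, 0.5, 0.7]
width: 0.005
[555.69642128 -81.5498365   61.54530241]
```

View pics/s12c.png

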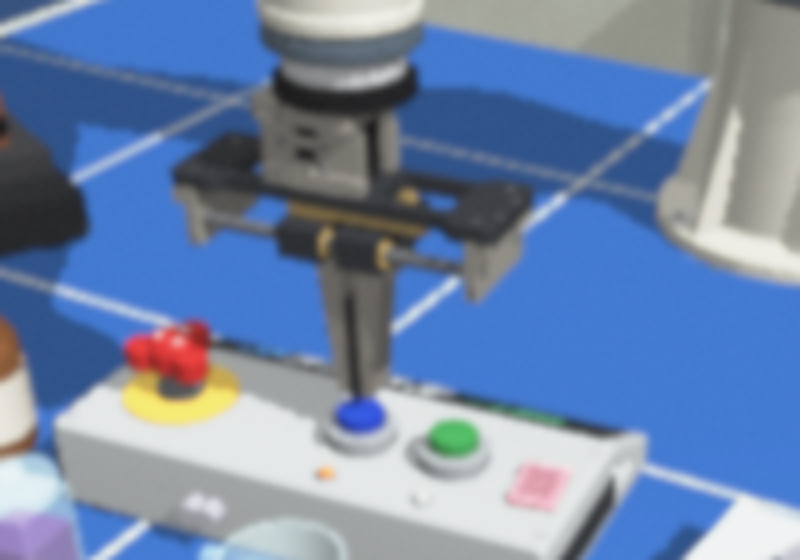

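View pics/w12.png

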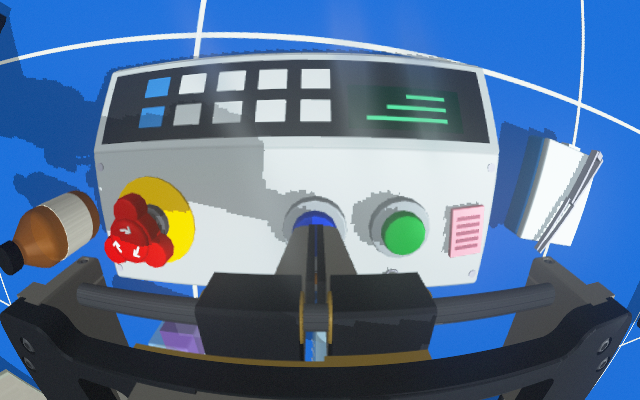

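The fingertip is above the blue button (scene crop (360,410)), well clear of the green. I press.

```bash
python3 -m pendant '[[[0.001,0.001,-0.005,0,0,0,255],[0,0,-0.004,0,0,0,255],[0,0,0,0,0,0,255]]]'; python3 -m pendant '[[[0,0,-0.003,0,0,0,255],[0,0,0,0,0,0,255]]]'; python3 -m pendant '[[[0,0,-0.002,0,0,0,255],[0,0,0,0,0,0,255]]]'
```

```text
t: 14.7
ee_pos: [556.4, -80.0, 52.2]
ee_rot: [-0.053, 0.999, 0.0, -0.0]
ft_force: [0.3, -0.6, -0.2]
width: 0.007
t: 14.95
ee_pos: [556.8, -80.1, 49.4]
ee_rot: [-0.053, 0.999, -0.0, 0.0]
ft_force: [0.0, 0.5, 1.6]
width: 0.008
t: 15.2
ee_pos: [556.8, -80.0, 47.5]
ee_rot: [-0.053, 0.999, -0.0, 0.0]
ft_force: [0.2, 0.5, 4.0]
width: 0.004
```

```bash
python3 -m pendant '[[[0,0,-0.002,0,0,0,255],[0,0,0,0,0,0,255]]]'
```

```text
t: 15.45
ee_pos: [556.8, -80.0, 45.5]
ee_rot: [-0.053, 0.999, -0.0, 0.0]
ft_force: [0.5, 0.5, 4.9]
width: 0.0
```

```bash
python3 -m pendant '[[[0,0,-0.001,0,0,0,255],[0,0,-0.001,0,0,0,255],[0,0,0,0,0,0,255]]]'
```

```text
t: 15.82
ee_pos: [556.9, -80.0, 44.9]
ee_rot: [-0.053, 0.999, -0.0, 0.0]
ft_force: [-4.6, 2.4, 20.9]
width: 0.003
```

The button is bottomed: force jumped to 21 N after about 5 mm of travel. Now I lift clear and check everything.

```bash
python3 -m pendant '[[[0,0,0.01,0,0,0,255],[0,0,0.03,0,0,0,255],[0,0,0.04,0,0,0,255],[0,0,0.04,0,0,0,255],[0,0,0.02,0,0,0,255],[0,0,0,0,0,0,255],[0,0,0,0,0,0,255]]]'; python3 - <<'E'
from h import *
c=cap('scene','s13');redz('s13');s=r.observe();print(s['ee_pos'],s['ft_force'],s['t'])
a=np.load('pics/scene0.npz')
for n,(lo,hi) in dict(blue=([0,0,120],[90,90,255]),green=([0,90,0],[90,255,110])).items():
    for d in(a,c):
        g=d['frame'][170:205,255:310];m=cv2.inRange(g,np.array(lo,np.uint8),np.array(hi,np.uint8));v,u=np.nonzero(m);Z=[w(d,i+255,j+170)[2] for i,j in zip(u,v)];print(n,len(u),u.mean()+255,v.mean()+170,np.percentile(Z,[50,90]))
E
```

```text
t: 16.7
ee_pos: [555.7, -80.0, 182.1]
ee_rot: [-0.053, 0.999, 0.0, -0.001]
ft_force: [-0.2, -0.4, -0.8]
width: 0.007
s13 [ 97.1743157  100.99396228 101.85749659 102.42990255]
[555.58111969 -79.93540369 181.88285211] [-0.73160027 -0.59553279 -1.61621866] 16.75
blue 39 270.97435897435895 183.84615384615384 [82.52505129 84.0810123 ]
blue 38 271.13157894736844 183.8421052631579 [82.69961403 84.10790583]
green 69 294.3623188405797 187.7536231884058 [82.26832678 84.09353992]
green 70 294.35714285714283 187.72857142857143 [82.18620062 83.79371685]
```

View pics/s13.png

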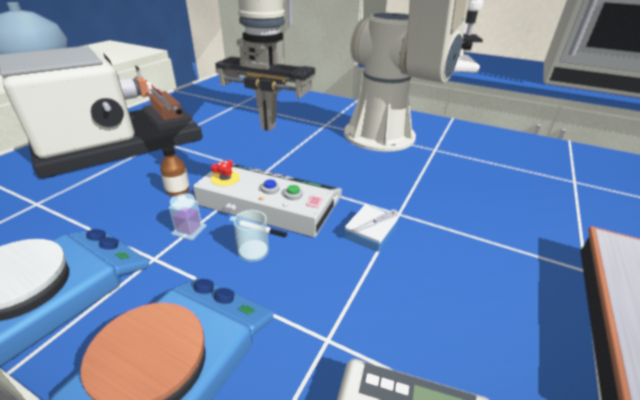

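The scene is as at the start: stop out at (222,168), blue and green buttons up at (271,184) and (294,188), gripper clear. I hand it in.

```bash
python3 -c "
from plant import order
print(order.sign_off())"
```

```text
the job is handed in; nothing more can be done
None
```

The emergency-stop check is done and handed in at about 16.8 s of the 48 s allowed.

- **Press:** I pressed the stop with the shut fingertips until it snapped in. With the fingers lifted off for about 1 s, it stayed about 8 mm lower.
- **Twist:** I pushed lobe_1 clockwise along the console's +y. The head rose only about 3 mm at first because the tapered finger held it down. Raising the finger a few millimetres with the twist held let it spring out fully.
- **Reset:** I pressed the blue button about 5 mm until it bottomed, at about 21 N, then let go.

**Last checks:** the stop is out (about 103 mm, as at the start) and back at twist 0, and both buttons are up. The console's buttons show in the same picture positions to within 0.2 pixel. I compared the objects around the console with the first picture by eye only, and they looked in place. The gripper is clear and the wrist force is near zero.

**Disagreement:** the fingertips turned out to be about 34 mm above the reported TCP, both in the pictures and at contact. I allowed for that in all heights.

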